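Photocell from its light stand into the sample tray

TASK

Pull the black photocell straight up out of its light white display stand, so that the stand neither tips nor gets carried along, and set it down upright, without dropping it, on the floor of the empty yellow-floored compartment of the parts tray on the turntable. Leave the stand upright where it is, and leave the other samples and the things on the counter where they are.

Things in the scene. Friction and masses are not known exactly. Their poses are not given: they have to be found in the camera images.
- photocell: black plastic photocell, 110 g more or less, upright: a round barrel 34 mm in diameter from 0 to 60 mm, and on it a round head 44 mm in diameter from 60 to 98 mm, with a small amber window in its side. Origin at the centre of the barrel's flat foot, z up along its axis. It begins loose in the stand, foot 20 mm above the counter.
- stand: white plastic display stand, loose and only about 50 g: base plate 64 x 64 x 4 mm, and on it a square tube 45 mm outside, 37 mm inside, rim 70 mm above the counter, inner floor 20 mm above the counter. The photocell stands in it with 1.5 mm play all round, 50 mm deep; the lowest 10 mm of barrel above the rim and the whole head are free. Origin at the centre of the underside, z up.
- turntable: grey round turntable 380 mm in diameter, top 24 mm above the counter, turning on a stiff bearing about its vertical z axis if pushed; fixed on it a blue square tray 260 x 260 mm with 4 mm walls, divided into four compartments 124 mm square; tray floor at 28 mm and wall tops at 58 mm above the counter. Origin on the counter at the turning axis, x and y along the tray walls.
- slot (a point): centre of the empty compartment, on top of its yellow floor, 30 mm above the counter; x and y along its walls, which stand 62 mm off on each side and rise 28 mm above this point. It turns with the turntable.
- conduit_body: silver die-cast conduit body, about 98 x 32 x 34 mm, sample in the tray; origin at the centre of its underside; leave alone
- fan_box: cream round plastic fan box, 94 mm in diameter, 40 mm high, open top, sample in the tray; origin at the centre of its underside; leave alone
- cover: steel bell box cover 108 x 68 x 11 mm, sample in the tray; origin at the centre of its underside; leave alone
- washer1: zinc reducing washer, 44 mm outside, 27 mm hole, 4 mm thick, lying in the tray; origin at the centre of its underside; leave alone
- washer2: zinc reducing washer, 44 mm outside, 27 mm hole, 4 mm thick, lying in the tray; origin at the centre of its underside; leave alone
- washer3: zinc reducing washer, 44 mm outside, 27 mm hole, 4 mm thick, lying in the tray; origin at the centre of its underside; leave alone
- screwdriver: screwdriver lying on the counter beyond the stand, about 200 mm long; origin near its middle, on the counter; leave alone
- jar: small closed jar with a red cap, 66 mm in diameter, 75 mm high, on the counter; origin at the centre of its underside; leave alone
Mind the look-alikes: they are no part of the job. Leave any green look-alike of the photocell alone. What is meant by the stand is not purple, and is the smaller of those in its own colour.

How it is judged:
By the outcome, as a careful person would: the job done as asked, in the order asked, and still so for the second after the job is handed in, with the robot touching nothing.
It also fails if it takes over 40 s, if anything falls off the work surface, if the arm or the gripper's body presses on something with over 40 N, if the wrist force passes 120 N, or if a joint passes its speed limit or range.

ROBOT

A 6-joint arm with a two-finger parallel gripper is mounted at the origin on the work surface. World frame = base frame: x ahead of the robot, y to its left, z up, the work surface at z = 0. Lengths are in m, angles in rad, forces in N, time in s.
With the tool pointing down it reaches from about 0.35 to 0.775 m from the base axis. Payload 7.3 kg.
Tool frame: the origin (TCP) lies on the centre line of the jaws, within the pads' length; the fingertips stand 25 mm ahead of it and the grasp point (between the pads) lies 6 mm ahead of it; z points along the fingers, y is the line along which they close (so a half turn about z gives the same grasp; the last joint's range is limited). The gripper opens to 92 mm and grips with 3 to 60 N. Pads are 19 mm wide; open, the fingers measure 130 mm over their backs; the gripper's body (75 mm by 190 mm) begins 47 mm behind the grasp point.
Start: joints at [-1.43, 0.342, 1.524, -0, 1.275, -0.146], TCP at [0.149, -0.504, 0.252] pointing down, gripper open.
Joint ranges: [-2.53, 2.53], [-0.77, 2.02], [0.04, 2.7], [-1, 4.14], [0.28, 2.66], [-3.11, 3.11]. Speed limits (rad/s): [2.57, 2.57, 3.14, 3.14, 3.14, 3.14].

INTERFACE

Orientations are given as [roll, pitch, yaw] about the fixed x, y, z axes, in that order (R = Rz(yaw) Ry(pitch) Rx(roll)).
In Python, from cell import status, read_camera, camera_info, ticket, models gives the robot as it stands.
- The arm moves only by the tool send_rows, never from a script. Its argument "plan" is a list of rows, each an object with "offset": the shift along the tool's x, y, z in mm, a list of three; "yaw": the turn about the tool's z in rad. In form: [{"offset": [dx, dy, dz], "yaw": yaw}, ...]. A call has 1 to 20 rows; each row shifts and turns the commanded pose from where the row before left it, along the tool's axes as they then stand; what a row does not reach is not made up. A row lasts 1/10 s, in which the tool goes at most 50 mm and 8.59 degrees, less where a joint would pass 70% of its speed; a pose out of reach is approached as far as the arm can. A call is refused whole if a number of a shift passes 50 or a number of a turn 0.15, either way. A call with a gripper value outside its range is refused whole. "hand" is the closure, from 0 (fully open) to 1 (shut), set as the call begins (left out, the last holds). The fingers move at their own pace and stop on an object; "squeeze" is the grip in N (left out, the last holds). Time passes only in rows, so rows that do not move let the fingers close. It gives the time, the measured TCP pose, the force, the opening and the grip force at its end, in the units of the state.
- status.observe(): the state, without advancing time (a new reading comes with each control period).
- read_camera(name): name is "scene" or "top"; returns the picture (400x640x3 uint8, red, green, blue); there is no depth.
- camera_info(name): a dict with "vfov" (degrees; the focal length in pixels is half the picture's height over the tangent of half this angle, whatever the lens; pixels are square), "cx", "cy" (the principal point, pixels), "distortion" ([k1, k2, p1, p2, k3] as OpenCV has them; the pictures are not rectified), "origin" and "attitude" of the camera in the world. Camera axes: x right, y down, z forward; pixel columns grow to the right and rows downward; lengths in m; the calibration is good to about 2 mm. A picture is of the moment at which its call begins. camera_info takes no time and is no camera call.
- ticket.hand_in(): hands the job in; it is judged then, once.
Trained networks look in the newest picture that a camera, given by its name, has taken for a name from the list of things; names that differ only in an ending like _2 or _b are one class to them, and where a whole thing is asked for, a point or a joint stands for the part that bears it (a point fixed in the world has none). Each returns a list of dicts, best first, with "conf" (0 to 1); they miss things now and then, are a little off and sometimes report something else, mostly with a low value. They report only what shows in the picture. A call takes as long as a camera call. They do not tell look-alikes from the thing itself.
- models.regions_of(camera, label): "mask" (400x640 bool, what is visible of it) and "extent" ([left, top, right, bottom] in pixels, round what is visible of it).
The state is a dict: "time": time; "qpos": joint angles; "qvel": joint speeds; "joint_efforts": joint torques, N m; "tool_pos": TCP position; "tool_rot": TCP orientation; "contact_force": force on the tool from outside, world axes, zero at the start; "torque": the same for the moment, N m; "opening": finger opening in m; "grip_force": force on a finger pad.
Only numpy, scipy, OpenCV 4.12 (cv2) and the standard library are available. Lean on these libraries where they do the work, as an engineer would, in place of code of your own. Each camera call takes 0.05 s, during which the arm holds its last target. There are 200 camera calls.

## Working session

There is one attempt and no reset: what is moved stays moved. The work goes in short steps, Python scripts to look and compute and a tool call to move; the robot and the scene stay as the last step left them, time stands still between calls to the robot, and variables do not carry over. Pictures are saved under pics/ and viewed, at most 13 in all, crops included, and the job is handed in when it is done.

Besides the shell and the picture viewer there is one more tool, called after "Call:" in YAML: its name, and indented under it one key for each argument. send_rows: Moves the arm, as the interface text tells. Its arguments: {"type":"object","properties":{"plan":{"type":"array"},"hand":{"type":"number"},"squeeze":{"type":"number"}},"required":["plan"]}

```bash
mkdir -p pics; cat > h.py <<'E'
import numpy as np,cv2
from cell import status,read_camera,camera_info,ticket,models
from scipy.spatial.transform import Rotation as R
def K(n):
    c=camera_info(n);f=200/np.tan(np.radians(c["vfov"])/2)
    return np.array([[f,0,c["cx"]],[0,f,c["cy"]],[0,0,1]]),np.array(c["distortion"],float),np.array(c["origin"]),c["attitude"]
def rot(a):
    a=np.array(a,float)
    return a if a.shape==(3,3) else R.from_euler('xyz',a).as_matrix()
def w(n,uv,z):
    k,d,o,a=K(n);p=cv2.undistortPoints(np.array(uv,float).reshape(-1,1,2),k,d).reshape(-1,2)
    r=np.c_[p,np.ones(len(p))]@rot(a).T
    return o+r*((z-o[2])/r[:,2:])
def px(n,P):
    k,d,o,a=K(n);A=rot(a).T
    return cv2.projectPoints(np.array(P,float).reshape(-1,1,3),A,-A@o,k,d)[0].reshape(-1,2)
def save(n,f,c=None,s=1):
    im=read_camera(n)[:,:,::-1]
    if c: im=im[c[1]:c[3],c[0]:c[2]]
    cv2.imwrite("pics/"+f,cv2.resize(im,None,fx=s,fy=s,interpolation=cv2.INTER_CUBIC))
E
python3 - <<'E'
from h import *
for n in("scene","top"):
    print(camera_info(n)); save(n,n+"1.png",None,1.25)
    for l in("photocell","stand","turntable","slot","screwdriver","jar"):
        for r in models.regions_of(n,l)[:4]: print(n,l,round(r["conf"],2),r["extent"])
print(status.observe())
E
```

```text
{'vfov': 49.124082840669224, 'cx': 324.30341757462094, 'cy': 200.11284780909472, 'distortion': array([-0.054775,  0.      ,  0.      ,  0.      ,  0.      ]), 'origin': array([1.10217621, 0.44869459, 0.90585824]), 'attitude': array([-2.37134182,  0.00740989,  2.3134891 ])}
scene photocell 0.96 [301.3, 143.1, 313.4, 171.6]
scene photocell 0.74 [266.8, 151.7, 285.6, 182.0]
scene photocell 0.57 [286.6, 165.7, 304.2, 188.0]
scene stand 0.73 [285.1, 180.9, 312.1, 210.7]
scene stand 0.73 [334.1, 138.4, 366.1, 185.1]
scene stand 0.57 [256.6, 212.2, 286.8, 249.3]
scene turntable 0.83 [298.6, 220.6, 461.4, 364.8]
scene slot 0.77 [296.7, 221.9, 460.6, 364.8]
scene screwdriver 0.69 [201.5, 221.0, 237.6, 239.1]
scene jar 0.57 [252.4, 118.7, 274.6, 145.4]
scene jar 0.25 [377.7, 292.7, 423.4, 341.8]
{'vfov': 47.621169658545945, 'cx': 329.4709434311823, 'cy': 199.10158618925902, 'distortion': array([-0.01708222,  0.        ,  0.        ,  0.        ,  0.        ]), 'origin': array([ 0.42950233, -0.11159007,  1.08529995]), 'attitude': array([-3.07906636,  0.00595842, -1.56395556])}
top photocell 0.9
[... 512 characters left out ...]
232.8, 512.4, 257.2]
{'time': 0.7, 'qpos': array([-1.43001192e+00,  3.41975769e-01,  1.52410345e+00,  7.25384817e-06,
        1.27536216e+00, -1.46051668e-01]), 'qvel': array([ 0.00122986, -0.00058085,  0.00078015, -0.00241059, -0.00081436,
        0.0004844 ]), 'joint_efforts': array([-3.05496851e-04, -4.31027269e+01, -2.44442171e+01,  7.17265927e-02,
        4.80739831e-02,  2.74038157e-06]), 'tool_pos': array([ 0.14853342, -0.50357701,  0.25175189]), 'tool_rot': array([3.14144198e+00, 1.51489022e-05, 2.86833965e-01]), 'contact_force': array([-0.12499114,  0.04324592, -0.21802145]), 'torque': array([-0.02554806, -0.01778606,  0.03510751]), 'grip_force': 0.0, 'opening': 0.09169796844817496}
```

View pics/scene1.png

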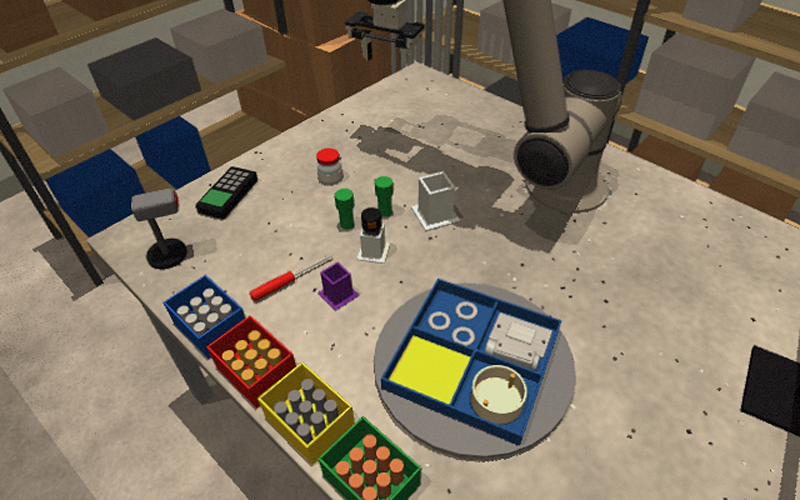

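View pics/top1.png

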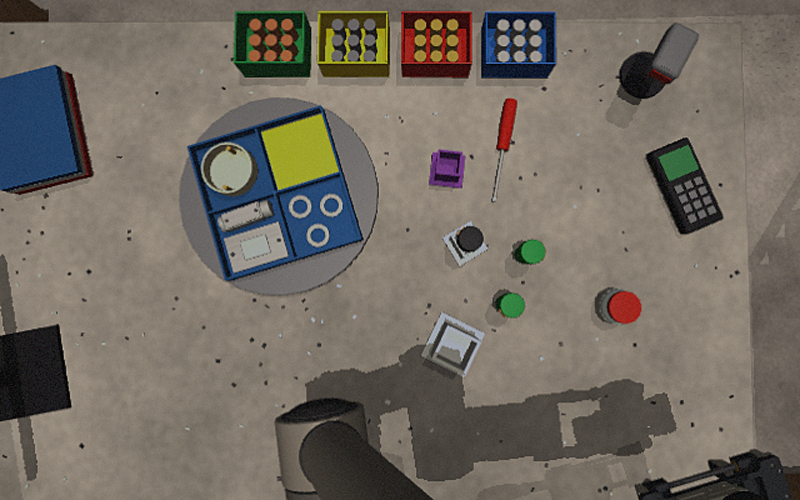

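The photocell stands in the small white stand: about (376,190) px in top, (297,177) px in scene. Two green look-alikes stand to its right, and the larger white and purple stands are decoys. The yellow compartment is at about (240,121) in top.

```bash
python3 - <<'E'
from h import *
from scipy.optimize import least_squares
t=np.arange(0,2*np.pi,.05)
def ring(x,y,r,z): return np.c_[x+r*np.cos(t),y+r*np.sin(t),0*t+z]
obs={}
for n,u in(("top",(376,190)),("scene",(297,177))):
    for r in models.regions_of(n,"photocell"):
        e=r["extent"]
        if e[0]<=u[0]<=e[2] and e[1]<=u[1]<=e[3]:
            obs[n]=e;print(n,r["conf"],e)
    # dark pixels nearby, top only
im=read_camera("top");g=im.max(2)
m=np.zeros(g.shape,np.uint8);m[176:206,362:396]=(g[176:206,362:396]<60)
nn,lab,st,ce=cv2.connectedComponentsWithStats(m);i=1+np.argmax(st[1:,4]);print("dark",st[i],ce[i])
print("dark centre @.118",w("top",ce[i],.118), "bbox ctr",w("top",st[i][:2]+st[i][2:4]/2-.5,.112))
def pred(n,x,y):
    P=[ring(x,y,.022,.118),ring(x,y,.022,.08)]
    q=px(n,np.vstack(P));return np.r_[q.min(0),q.max(0)]
def f(p): return np.concatenate([ (pred(n,*p)-obs[n])[[0,1,2]] for n in obs])
s=least_squares(f,[.42,-.23],diff_step=1e-3);print("both",s.x,s.fun)
for n in obs:
    s=least_squares(lambda p:(pred(n,*p)-obs[n])[[0,1,2]],[.42,-.23],diff_step=1e-3);print(n,s.x,s.fun)
print("greens",w("top",[[424,201],[410,244]],.098))
# yellow
for n in("top","scene"):
    im=read_camera(n).astype(int);m=((im[:,:,0]>150)&(im[:,:,1]>150)&(im[:,:,2]<90)).astype(np.uint8)
    nn,lab,st,ce=cv2.connectedComponentsWithStats(m);i=1+np.argmax(st[1:,4])
    c=cv2.findContours((lab==i).astype(np.uint8),0,1)[0][0]
    q=w(n,c.reshape(-1,2),.03)[:,:2].astype(np.float32);r=cv2.minAreaRect(q*1000);print(n,st[i],r)
# tray rim from top
for r in models.regions_of("top","turntable")[:1]: 
    e=r["extent"];print("tt",w("top",[(e[0]+e[2])/2,(e[1]+e[3])/2],.024))
im=read_camera("top")[:,:,::-1]
cv2.imwrite("pics/c.png",np.hstack([cv2.resize(im[165:215,345:405],None,fx=6,fy=6,interpolation=2),]))
E
```

```text
top 0.83 [368.5, 180.4, 389.3, 200.8]
scene 0.57 [286.6, 165.7, 304.2, 188.0]
dark [365 181  22  21 336] [375.41666667 190.9672619 ]
dark centre @.118 [[ 0.50809968 -0.20361337  0.118     ]] bbox ctr [[ 0.50851765 -0.2043636   0.112     ]]
both [ 0.50989418 -0.21123774] [-1.17299086e+00 -4.77608107e-01 -3.77787897e-02 -8.00355718e-04
 -2.24537315e+00 -7.13130215e-01]
top [ 0.50887785 -0.21253353] [-0.59088661 -0.00175205  0.56860416]
scene [ 0.51582299 -0.20389501] [ 0.30996021  0.01294197 -0.31697696]
greens [[ 0.48845955 -0.31147876  0.098     ]
 [ 0.3948563  -0.28057336  0.098     ]]
top [ 209   92   62   60 2391] ((678.833251953125, 109.27119445800781), (115.16400909423828, 118.77802276611328), 17.526123046875)
scene [ 312  269   64   54 2041] ((673.330322265625, 107.50288391113281), (107.05316925048828, 118.00531005859375), 17.342769622802734)
tt [[0.59464932 0.15229415 0.024     ]]
```

View pics/c.png

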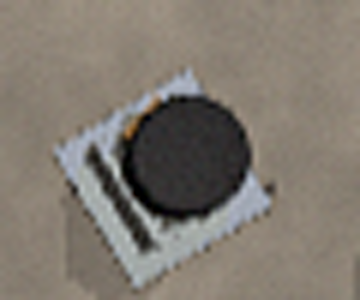

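The crop shows the head circle centred near (375.8,190.8) in top, so the network's extent was a few px off. I'll refine from colour in both views, then move.

```bash
cat >> h.py <<'E'
T=np.arange(0,2*np.pi,.05)
def dark(n,box,th=60):
    g=read_camera(n).max(2);a,b,c,d=box
    m=np.zeros(g.shape,np.uint8);m[b:d,a:c]=g[b:d,a:c]<th
    m=cv2.morphologyEx(m,cv2.MORPH_OPEN,np.ones((3,3),np.uint8))
    _,lab,st,ce=cv2.connectedComponentsWithStats(m);i=1+np.argmax(st[1:,4]);s=st[i]
    return np.array([s[0]-.5,s[1]-.5,s[0]+s[2]-.5,s[1]+s[3]-.5])
def pred(n,x,y,z0,z1,r=.022):
    q=px(n,np.vstack([np.c_[x+r*np.cos(T),y+r*np.sin(T),0*T+z] for z in(z0,z1)]));return np.r_[q.min(0),q.max(0)]
E
python3 - <<'E'
from h import *
from scipy.optimize import least_squares
for n,b in(("top",(360,176,396,206)),("scene",(282,160,312,192))):
    e=dark(n,b)
    s=least_squares(lambda p:(pred(n,*p,.08,.118)-e)[[0,1,2,3]],[.51,-.204],diff_step=1e-3);print(n,e,s.x,s.fun)
save("scene","c2.png",(270,150,330,220),6)
print(status.observe()["time"])
E
```

```text
top [364.5 180.5 385.5 201.5] [ 0.50913766 -0.20403651] [-0.4123991  -0.2475628   0.39680181  0.25448809]
scene [288.5 165.5 305.5 187.5] [ 0.51331728 -0.200245  ] [ 0.02834582  0.35480698 -0.02868048 -0.33516465]
1.2
```

View pics/c2.png

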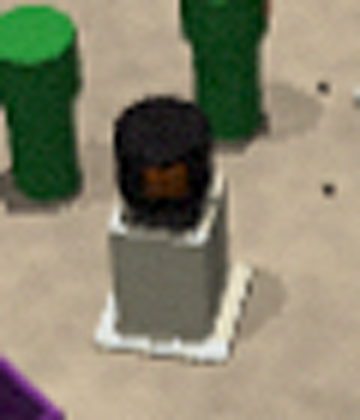

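Call:
send_rows:
  plan:
    - {"offset": [0, 0, 0], "yaw": -0.1375}
    - {"offset": [0, 0, 0], "yaw": -0.1375}
    - {"offset": [0, 0, 0], "yaw": -0.1375}
    - {"offset": [0, 0, 0], "yaw": -0.1375}
    - {"offset": [31, 4.5, 2.8], "yaw": 0}
    - {"offset": [31, 4.5, 2.8], "yaw": 0}
    - {"offset": [31, 4.5, 2.8], "yaw": 0}
    - {"offset": [31, 4.5, 2.8], "yaw": 0}
    - {"offset": [31, 4.5, 2.8], "yaw": 0}
    - {"offset": [31, 4.5, 2.8], "yaw": 0}
    - {"offset": [31, 4.5, 2.8], "yaw": 0}
    - {"offset": [31, 4.5, 2.8], "yaw": 0}
    - {"offset": [31, 4.5, 2.8], "yaw": 0}
    - {"offset": [31, 4.5, 2.8], "yaw": 0}
    - {"offset": [31, 4.5, 2.8], "yaw": 0}
    - {"offset": [31, 4.5, 2.8], "yaw": 0}
    - {"offset": [31, 4.5, 2.8], "yaw": 0}
    - {"offset": [31, 4.5, 2.8], "yaw": 0}
    - {"offset": [31, 4.5, 2.8], "yaw": 0}
    - {"offset": [0, 0, 0], "yaw": 0}
  hand: 0.28
  squeeze: 15

```text
time: 3.2
tool_pos: [0.5121, -0.2012, 0.2092]
tool_rot: [-3.141, -0.001, 0.84]
contact_force: [-0.1, -0.7, -0.1]
opening: 0.0665
grip_force: 0.0
```

```bash
cat > go.py <<'E'
from h import *
import sys
t=np.array([float(a) for a in sys.argv[1:4]])
s=status.observe();M=R.from_euler('xyz',s["tool_rot"]).as_matrix()
print({k:np.round(s[k],4) for k in("time","tool_pos","tool_rot","contact_force","opening","grip_force")},"tool mm",np.round(1000*M.T@(t-s["tool_pos"]),1))
E
python3 go.py .5095 -.2035 .21
python3 - <<'E'
from h import *
im=read_camera("scene")[130:220,255:345,::-1]; im2=read_camera("top")[140:230,320:440,::-1]
cv2.imwrite("pics/c3.png",np.hstack([cv2.resize(a,None,fx=3.8,fy=3.8,interpolation=2) for a in(im,im2)]))
E
```

```text
{'time': np.float64(3.2), 'tool_pos': array([ 0.5121, -0.2012,  0.2092]), 'tool_rot': array([-3.1414e+00, -9.0000e-04,  8.4030e-01]), 'contact_force': array([-0.1436, -0.687 , -0.0975]), 'opening': np.float64(0.0665), 'grip_force': np.float64(0.0)} tool mm [-3.5 -0.4 -0.8]
```

View pics/c3.png

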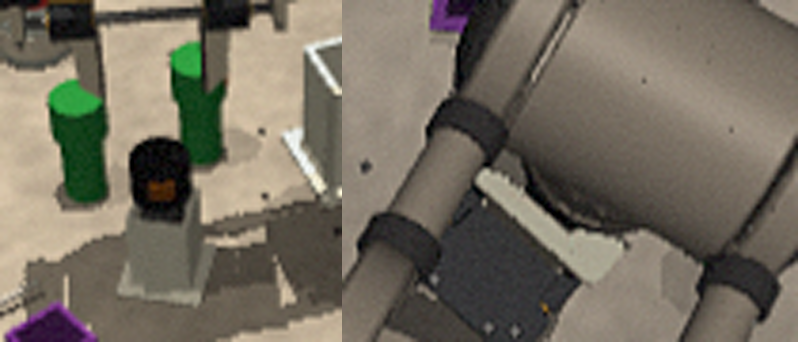

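The scene crop shows the fingers above and behind the head, their inner edges at about crop x 105 and 205 and the head centred at x 160. I'll compare this with projection.

```bash
python3 - <<'E'
from h import *
s=status.observe();M=R.from_euler('xyz',s["tool_rot"]).as_matrix();p=s["tool_pos"]
P=[p+M@np.array([0,sg*.0332,.025]) for sg in(1,-1)]
q=px("scene",P+[p+M@np.array([0,0,.025])]);print((q-[255,130])*3.8)
print((px("scene",[[.5095,-.2035,.118],[.5095,-.2035,.099]])-[255,130])*3.8)
e=dark("scene",(282,160,312,192));print((e-[255,130,255,130])*3.8)
im=read_camera("scene");
cv2.imwrite("pics/c4.png",cv2.resize(im[130:190,265:325,::-1],None,fx=9,fy=9,interpolation=0))
E
```

```text
[[104.89418258  83.27029841]
 [202.51363531  76.6333531 ]
 [153.77690104  79.93762817]]
[[159.15417439 152.14019029]
 [160.53510231 171.90903861]]
[127.3 134.9 191.9 222.3]
```

View pics/c4.png

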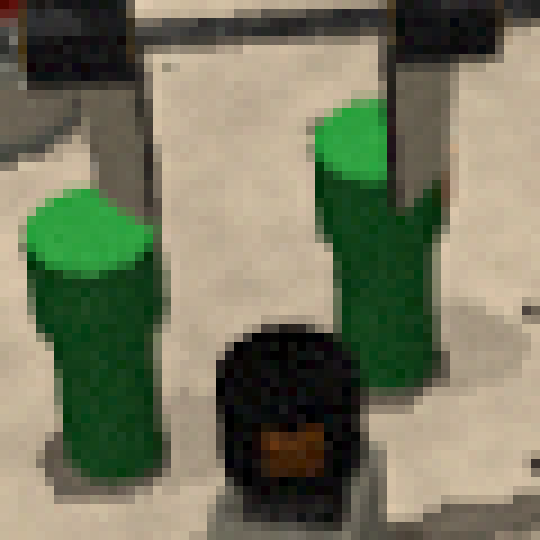

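Projection and picture agree within a mm or so. Correcting and descending around the head.

Call:
send_rows:
  plan:
    - {"offset": [-3.5, -0.4, 0], "yaw": 0}
    - {"offset": [0, 0, 0], "yaw": 0}
    - {"offset": [0, 0, 15], "yaw": 0}
    - {"offset": [0, 0, 15], "yaw": 0}
    - {"offset": [0, 0, 15], "yaw": 0}
    - {"offset": [0, 0, 15], "yaw": 0}
    - {"offset": [0, 0, 15], "yaw": 0}
    - {"offset": [0, 0, 15], "yaw": 0}
    - {"offset": [0, 0, 13], "yaw": 0}
    - {"offset": [0, 0, 0], "yaw": 0}
    - {"offset": [0, 0, 0], "yaw": 0}
    - {"offset": [0, 0, 0], "yaw": 0}

```text
time: 4.6
tool_pos: [0.5079, -0.2062, 0.1075]
tool_rot: [3.14, -0.0, 0.837]
contact_force: [0.4, 0.5, -0.8]
opening: 0.0664
grip_force: 0.0
```

```bash
python3 go.py .5095 -.2035 .106; python3 - <<'E'
from h import *
save("scene","c5.png",(265,140,325,210),8)
E
```

```text
{'time': np.float64(4.6), 'tool_pos': array([ 0.5079, -0.2062,  0.1075]), 'tool_rot': array([ 3.1401e+00, -3.0000e-04,  8.3660e-01]), 'contact_force': array([ 0.3875,  0.5183, -0.7639]), 'opening': np.float64(0.0664), 'grip_force': np.float64(0.0)} tool mm [ 3.1 -0.6  1.5]
```

View pics/c5.png

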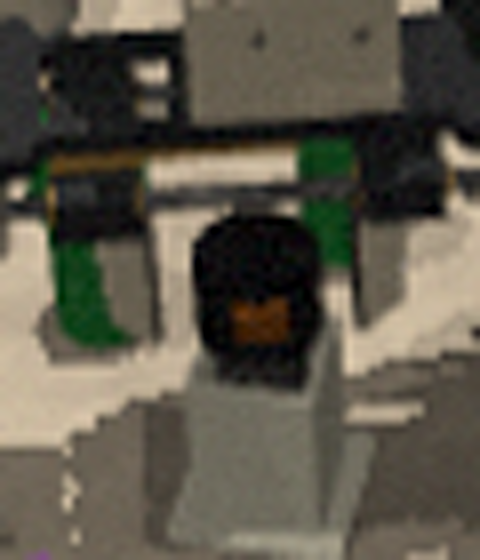

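The head (x 195–322, mid 258) is centred between the fingers (157–357, mid 257). I'll shift 3 mm toward the camera and close.

Call:
send_rows:
  plan:
    - {"offset": [2.5, 0, 1], "yaw": 0}
    - {"offset": [0, 0, 0], "yaw": 0}

```text
time: 4.85
tool_pos: [0.5095, -0.2039, 0.106]
tool_rot: [3.141, -0.0, 0.837]
contact_force: [0.6, 0.6, 0.9]
opening: 0.0664
grip_force: 0.0
```

Call:
send_rows:
  plan:
    - {"offset": [0, 0, 0], "yaw": 0}
    - {"offset": [0, 0, 0], "yaw": 0}
    - {"offset": [0, 0, 0], "yaw": 0}
    - {"offset": [0, 0, 0], "yaw": 0}
    - {"offset": [0, 0, 0], "yaw": 0}
    - {"offset": [0, 0, 0], "yaw": 0}
  hand: 1
  squeeze: 12

```text
time: 5.45
tool_pos: [0.5092, -0.204, 0.1057]
tool_rot: [3.141, 0.0, 0.837]
contact_force: [-0.9, -0.0, 0.2]
opening: 0.0441
grip_force: 12.0
```

Call:
send_rows:
  plan:
    - {"offset": [0, 0, -1], "yaw": 0}
    - {"offset": [0, 0, -2], "yaw": 0}
    - {"offset": [0, 0, -3], "yaw": 0}
    - {"offset": [0, 0, -3], "yaw": 0}
    - {"offset": [0, 0, -3], "yaw": 0}
    - {"offset": [0, 0, -3], "yaw": 0}
    - {"offset": [0, 0, 0], "yaw": 0}
    - {"offset": [0, 0, 0], "yaw": 0}
  squeeze: 20

```text
time: 6.25
tool_pos: [0.5092, -0.204, 0.1208]
tool_rot: [3.141, 0.0, 0.837]
contact_force: [-0.6, 0.9, -0.6]
opening: 0.0437
grip_force: 20.0
```

```bash
python3 go.py .5095 -.2035 .19; python3 - <<'E'
from h import *
save("scene","c6.png",(265,140,325,210),8)
E
```

```text
{'time': np.float64(6.25), 'tool_pos': array([ 0.5092, -0.204 ,  0.1208]), 'tool_rot': array([3.1414, 0.    , 0.8369]), 'contact_force': array([-0.6499,  0.894 , -0.6265]), 'opening': np.float64(0.0437), 'grip_force': np.float64(19.9955)} tool mm [  0.6  -0.1 -69.2]
```

View pics/c6.png

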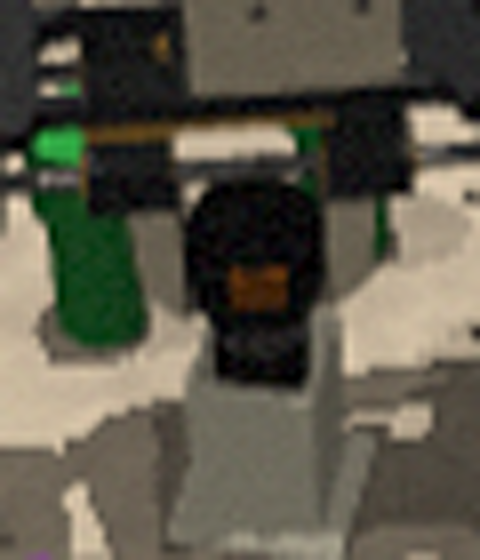

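The cell has come up about 15 mm and the stand has not moved (front rim still near y 375). Continuing straight up.

Call:
send_rows:
  plan:
    - {"offset": [0, 0, -3.5], "yaw": 0}
    - {"offset": [0, 0, -3.5], "yaw": 0}
    - {"offset": [0, 0, -3.5], "yaw": 0}
    - {"offset": [0, 0, -3.5], "yaw": 0}
    - {"offset": [0, 0, -3.5], "yaw": 0}
    - {"offset": [0, 0, -3.5], "yaw": 0}
    - {"offset": [0, 0, -3.5], "yaw": 0}
    - {"offset": [0, 0, -3.5], "yaw": 0}
    - {"offset": [0, 0, -3.5], "yaw": 0}
    - {"offset": [0, 0, -3.5], "yaw": 0}
    - {"offset": [0, 0, -3.5], "yaw": 0}
    - {"offset": [0, 0, -3.5], "yaw": 0}
    - {"offset": [0, 0, -8], "yaw": 0}
    - {"offset": [0, 0, -10], "yaw": 0}
    - {"offset": [0, 0, -10], "yaw": 0}
    - {"offset": [0, 0, -8], "yaw": 0}
    - {"offset": [0, 0, 0], "yaw": 0}

```text
time: 8.0
tool_pos: [0.5098, -0.2043, 0.2004]
tool_rot: [3.139, -0.001, 0.837]
contact_force: [0.9, -0.3, -1.6]
opening: 0.0439
grip_force: 20.0
```

```bash
python3 go.py .676 .108 .199; python3 - <<'E'
from h import *
save("scene","c7.png",(240,80,360,220),4)
E
```

```text
{'time': np.float64(8.0), 'tool_pos': array([ 0.5098, -0.2043,  0.2004]), 'tool_rot': array([ 3.1386e+00, -6.0000e-04,  8.3680e-01]), 'contact_force': array([ 0.8714, -0.3389, -1.5806]), 'opening': np.float64(0.0439), 'grip_force': np.float64(19.9955)} tool mm [343.2 -85.8   1.3]
```

View pics/c7.png

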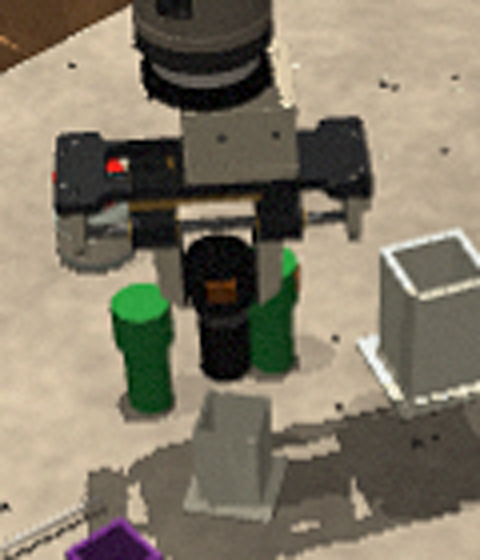

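The cell is out and the stand is upright and empty in place. Carrying it to the tray.

Call:
send_rows:
  plan:
    - {"offset": [8, -2, 0], "yaw": 0}
    - {"offset": [16, -4, 0], "yaw": 0}
    - {"offset": [22, -5.5, 0], "yaw": 0}
    - {"offset": [22, -5.5, 0], "yaw": 0}
    - {"offset": [22, -5.5, 0], "yaw": 0}
    - {"offset": [22, -5.5, 0], "yaw": 0}
    - {"offset": [22, -5.5, 0], "yaw": 0}
    - {"offset": [22, -5.5, 0], "yaw": 0}
    - {"offset": [22, -5.5, 0], "yaw": 0}
    - {"offset": [22, -5.5, 0], "yaw": 0}
    - {"offset": [22, -5.5, 0], "yaw": 0}
    - {"offset": [22, -5.5, 0], "yaw": 0}
    - {"offset": [22, -5.5, 0], "yaw": 0}
    - {"offset": [22, -5.5, 0], "yaw": 0}
    - {"offset": [22, -5.5, 0], "yaw": 0}
    - {"offset": [22, -5.5, 0], "yaw": 0}
    - {"offset": [11, -2.8, 0], "yaw": 0}
    - {"offset": [0, 0, 0], "yaw": 0}
    - {"offset": [0, 0, 0], "yaw": 0}

```text
time: 9.95
tool_pos: [0.6748, 0.1078, 0.1982]
tool_rot: [-3.141, 0.001, 0.837]
contact_force: [-0.1, -0.3, -2.0]
opening: 0.0434
grip_force: 20.0
```

```bash
python3 go.py .676 .108 .117; python3 - <<'E'
from h import *
save("scene","c8.png",(270,150,480,370),2.6)
E
```

```text
{'time': np.float64(9.95), 'tool_pos': array([0.6748, 0.1078, 0.1982]), 'tool_rot': array([-3.1412e+00,  1.2000e-03,  8.3700e-01]), 'contact_force': array([-0.1086, -0.3155, -1.951 ]), 'opening': np.float64(0.0434), 'grip_force': np.float64(19.9955)} tool mm [ 1.   0.8 81.2]
```

View pics/c8.png

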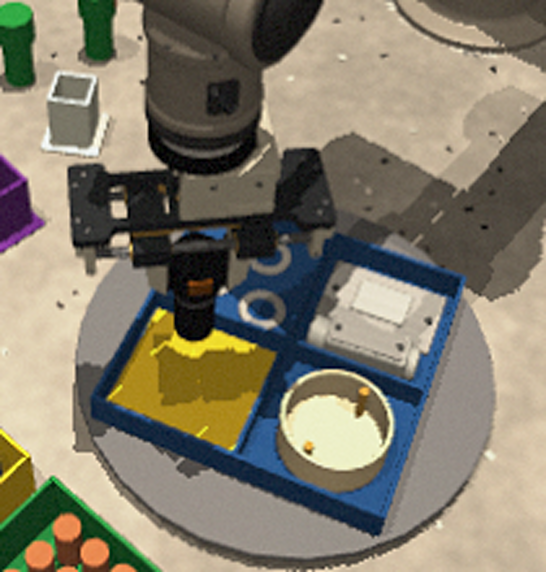

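The cell hangs upright above the compartment. Lowering.

Call:
send_rows:
  plan:
    - {"offset": [1, 1, 6], "yaw": 0}
    - {"offset": [0, 0, 10], "yaw": 0}
    - {"offset": [0, 0, 10], "yaw": 0}
    - {"offset": [0, 0, 10], "yaw": 0}
    - {"offset": [0, 0, 10], "yaw": 0}
    - {"offset": [0, 0, 10], "yaw": 0}
    - {"offset": [0, 0, 10], "yaw": 0}
    - {"offset": [0, 0, 6], "yaw": 0}
    - {"offset": [0, 0, 4], "yaw": 0}
    - {"offset": [0, 0, 2], "yaw": 0}
    - {"offset": [0, 0, 0], "yaw": 0}
    - {"offset": [0, 0, 0], "yaw": 0}
  squeeze: 12

```text
time: 11.2
tool_pos: [0.6769, 0.1082, 0.1212]
tool_rot: [3.141, -0.001, 0.837]
contact_force: [0.4, -0.3, -1.3]
opening: 0.0438
grip_force: 12.0
```

Call:
send_rows:
  plan:
    - {"offset": [0, 0, 1], "yaw": 0}
    - {"offset": [0, 0, 0], "yaw": 0}
    - {"offset": [0, 0, 0], "yaw": 0}

```text
time: 11.5
tool_pos: [0.6767, 0.1082, 0.1198]
tool_rot: [3.141, -0.0, 0.837]
contact_force: [0.2, -0.1, -1.7]
opening: 0.0438
grip_force: 12.0
```

Call:
send_rows:
  plan:
    - {"offset": [0, 0, 1], "yaw": 0}
    - {"offset": [0, 0, 0], "yaw": 0}
    - {"offset": [0, 0, 0], "yaw": 0}

```text
time: 11.8
tool_pos: [0.6766, 0.1082, 0.1186]
tool_rot: [3.142, 0.0, 0.837]
contact_force: [-1.1, -0.8, -1.9]
opening: 0.0441
grip_force: 12.0
```

Call:
send_rows:
  plan:
    - {"offset": [0, 0, 1], "yaw": 0}
    - {"offset": [0, 0, 0], "yaw": 0}
    - {"offset": [0, 0, 0], "yaw": 0}

```text
time: 12.1
tool_pos: [0.6766, 0.1082, 0.1177]
tool_rot: [3.142, 0.0, 0.837]
contact_force: [0.8, 0.1, -0.8]
opening: 0.0437
grip_force: 12.0
```

Call:
send_rows:
  plan:
    - {"offset": [0, 0, 1], "yaw": 0}
    - {"offset": [0, 0, 0], "yaw": 0}
    - {"offset": [0, 0, 0], "yaw": 0}

```text
time: 12.4
tool_pos: [0.6766, 0.1082, 0.1166]
tool_rot: [-3.142, 0.0, 0.837]
contact_force: [-0.8, 0.3, -1.8]
opening: 0.0435
grip_force: 12.0
```

Call:
send_rows:
  plan:
    - {"offset": [0, 0, 0.7], "yaw": 0}
    - {"offset": [0, 0, 0], "yaw": 0}
    - {"offset": [0, 0, 0], "yaw": 0}

```text
time: 12.7
tool_pos: [0.6766, 0.1082, 0.116]
tool_rot: [3.142, 0.0, 0.837]
contact_force: [-0.5, 0.9, -0.8]
opening: 0.0438
grip_force: 12.0
```

Call:
send_rows:
  plan:
    - {"offset": [0, 0, 0.5], "yaw": 0}
    - {"offset": [0, 0, 0], "yaw": 0}
    - {"offset": [0, 0, 0], "yaw": 0}

```text
time: 13.0
tool_pos: [0.6767, 0.1083, 0.1158]
tool_rot: [3.141, -0.0, 0.837]
contact_force: [0.1, -0.4, 0.2]
opening: 0.0438
grip_force: 12.0
```

Call:
send_rows:
  plan:
    - {"offset": [0, 0, 0.4], "yaw": 0}
    - {"offset": [0, 0, 0], "yaw": 0}
    - {"offset": [0, 0, 0], "yaw": 0}

```text
time: 13.3
tool_pos: [0.6768, 0.1083, 0.1157]
tool_rot: [3.141, -0.001, 0.837]
contact_force: [-2.1, -0.0, 5.0]
opening: 0.0436
grip_force: 12.0
```

Contact with the floor is felt. I'll ease off, open and rise.

Call:
send_rows:
  plan:
    - {"offset": [0, 0, -0.3], "yaw": 0}
    - {"offset": [0, 0, 0], "yaw": 0}
  squeeze: 4

```text
time: 13.5
tool_pos: [0.6767, 0.1083, 0.1156]
tool_rot: [3.141, -0.0, 0.837]
contact_force: [-1.2, 0.3, 4.3]
opening: 0.0439
grip_force: 4.0
```

Call:
send_rows:
  plan:
    - {"offset": [0, 0, 0], "yaw": 0}
    - {"offset": [0, 0, 0], "yaw": 0}
    - {"offset": [0, 0, 0], "yaw": 0}
    - {"offset": [0, 0, 0], "yaw": 0}
    - {"offset": [0, 0, 0], "yaw": 0}
  hand: 0.25

```text
time: 14.0
tool_pos: [0.6766, 0.1081, 0.1152]
tool_rot: [-3.142, 0.0, 0.837]
contact_force: [-0.3, 0.8, -0.6]
opening: 0.0685
grip_force: 0.0
```

Call:
send_rows:
  plan:
    - {"offset": [0, 0, -4], "yaw": 0}
    - {"offset": [0, 0, -8], "yaw": 0}
    - {"offset": [0, 0, -12], "yaw": 0}
    - {"offset": [0, 0, -15], "yaw": 0}
    - {"offset": [0, 0, -20], "yaw": 0}
    - {"offset": [0, 0, -20], "yaw": 0}
    - {"offset": [0, 0, -20], "yaw": 0}
    - {"offset": [0, 0, -10], "yaw": 0}
    - {"offset": [-20, 0, 0], "yaw": 0}
    - {"offset": [-40, 0, 0], "yaw": 0}
    - {"offset": [-40, 0, 0], "yaw": 0}
    - {"offset": [-20, 0, 0], "yaw": 0}
    - {"offset": [0, 0, 0], "yaw": 0}
    - {"offset": [0, 0, 0], "yaw": 0}

```text
time: 15.4
tool_pos: [0.5967, 0.0192, 0.225]
tool_rot: [3.141, -0.001, 0.836]
contact_force: [0.6, 0.3, 0.5]
opening: 0.0689
grip_force: 0.0
```

```bash
python3 - <<'E'
from h import *
save("scene","c9.png",(180,100,480,380),2)
s=status.observe();print(s["time"],s["opening"],s["tool_pos"])
E
```

```text
15.45 0.0691064363061987 [0.59691025 0.01963513 0.2247685 ]
```

View pics/c9.png

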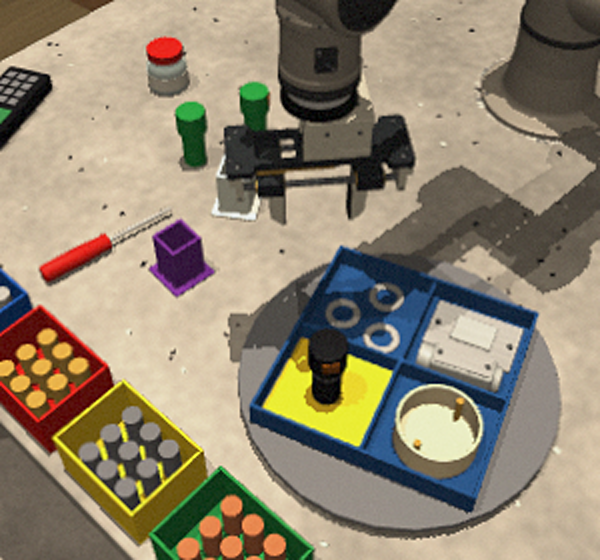

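The photocell stands upright in the middle of the yellow compartment, at about (327,370) in the crop. The stand is upright in its place and everything else is where it was.

```bash
python3 -c "
from cell import ticket
print(ticket.hand_in())"
```

```text
the job is handed in; nothing more can be done
None
```

The photocell is out of its stand and standing upright on the yellow compartment's floor. The stand is still upright in its place, nothing else looks moved in the last picture, and the job is handed in at about 15.5 s.

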